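# Weigh the sample pot on the beam scale

### The arm

A 6-joint arm with a two-finger parallel gripper is mounted at the origin on a cart in front of the work surface, level with it; the furniture and walls round the work are solid. World frame = base frame: x ahead of the robot, y to its left, z up, the work surface at z = 0. Lengths are in m, angles in rad, forces in N, time in s.
With the tool pointing down it reaches from about 0.3 to 0.85 m from the base axis. Payload 5.4 kg.
Tool frame: the origin (TCP) lies between the finger pads; the fingertips stand 22 mm ahead of it and the grasp point (between the pads) lies 3 mm ahead of it; z points along the fingers, y is the line along which they close (so a half turn about z gives the same grasp; the last joint's range is limited). The gripper opens to 85 mm and grips with 20 to 120 N. Pads are 22 mm wide; open, the fingers measure 114 mm over their backs; the gripper's body (76 mm by 85 mm) begins 54 mm behind the grasp point. The pads swing forward as they close: fully open they stand 13 mm farther back than shut.
Start: joints at [-1.495, 0.158, 1.597, -0, 1.386, -0.21], TCP at [0.162, -0.552, 0.253] pointing down, gripper open.
Joint ranges: [-2.91, 2.91], [-0.94, 2.29], [0.18, 2.7], [-1.29, 4.43], [0.17, 2.64], [-3, 3]. Speed limits (rad/s): [2.57, 2.57, 3.14, 3.14, 3.14, 3.14].

### API

Orientations are given as a unit quaternion [w, x, y, z].
In Python, from plant import r gives the robot as it stands. The module is installed in compiled form; this text tells all that it offers.
- The arm moves only by the tool send_rows, never from a script. Its argument "moves" is a list of rows, each a list of 7 numbers: the turn, a rotation vector about the world's x, y, z in degrees, then the shift along the world's x, y, z in mm, then the closure, from -1 (fully open) to 1 (shut). In form: [[rx, ry, rz, x, y, z, fingers], ...]. A call has exactly 5 rows; each row shifts and turns the commanded pose from where the row before left it; what a row does not reach is not made up. A row lasts 1/12 s, in which the tool goes at most 41.7 mm and 7.16 degrees, less where a joint would pass 70% of its speed; a pose out of reach is approached as far as the arm can. A call is refused whole if a number of a shift passes 41.7 or a number of a turn 7.16, either way. A call with a gripper value outside its range is refused whole. The fingers move at their own pace and stop on an object; "squeeze" is the grip in N (left out, the last holds). Time passes only in rows, so rows that do not move let the fingers close, or fill a call up. It gives the time, the measured TCP pose, the force, the opening and the grip force at its end, in the units of the state.
- r.observe(): the state, without advancing time (a new reading comes with each control period).
- r.capture(name): name is "side" or "top" or "wrist"; returns the picture (420x560x3 uint8, blue, green, red); there is no depth.
- r.get_calibration(name): a dict with "camera_matrix" (3x3 intrinsics, pixels), "distortion" ([k1, k2, p1, p2, k3] as OpenCV has them; the pictures are not rectified), "cam_to_world" (4x4, takes a point from camera to world coordinates). Camera axes: x right, y down, z forward; pixel columns grow to the right and rows downward; lengths in m; the calibration is good to about 2 mm. A picture is of the moment at which its call begins: read the wrist's pose just before it. get_calibration takes no time and is no camera call; for the wrist camera it gives the pose at the moment of the call.
- r.close_job(): hands the job in; it is judged then, once.
Trained networks look in the newest picture that a camera, given by its name, has taken for a name from the list of things; names that differ only in an ending like _2 or _b are one class to them, and where a whole thing is asked for, a point or a joint stands for the part that bears it (a point fixed in the world has none). Each returns a list of dicts, best first, with "confidence" (0 to 1); they miss things now and then, are a little off and sometimes report something else, mostly with a low value. They report only what shows in the picture. A call takes as long as a camera call. They do not tell look-alikes from the thing itself.
- r.outline_of(camera, label): "mask" (420x560 bool, what is visible of it) and "rect" ([left, top, width, height] in pixels, round what is visible of it).
The state is a dict: "time_s": time; "joint_pos": joint angles; "qvel": joint speeds; "tau": joint torques, N m; "position": TCP position; "tool_rot": TCP orientation; "contact_force": force on the tool from outside, world axes, zero at the start; "moment": the same for the moment, N m; "gripper_width": opening from 0.0 (shut) to 1.0 (fully open); "gripper_force": force on a finger pad.
Only numpy, scipy, OpenCV 4.12 (cv2) and the standard library are available. Lean on these libraries where they do the work, as an engineer would, in place of code of your own. Each camera call takes 0.05 s, during which the arm holds its last target. There are 200 camera calls.

### The job

Weigh the small sample pot: set it down gently, upright, in the middle of the round pan of the beam scale and let go. Then push the sliding weight along the notched beam with light fingertip pressure (nudge it from the side, do not grip it, do not press on the beam) until the pointer at the beam's end comes to rest level with the centre of the index plate's pale band, and take the hand away. Leave the other things on the desk alone.

Things in the scene. Friction and masses are not known exactly. Their poses are not given: they have to be found in the camera images.
- sample_pot: The pot to weigh: small round pot, 50 mm across at the white press lid, 37 mm high; the smallest of three round containers in the front row (order varies). Mass unknown, 0.15 to 0.26 kg. Origin under its centre, z up. Grip it round the body about 20 mm above the foot, where it is about 44 mm wide. A tray cabinet stands right of the row (0.1 m from its last place): come from above.
- stand: Grey foot and column of the beam scale, fixed; place and yaw vary. Origin on the desk under the pivot, z up; the beam runs along its y: pan at +y, sliding weight and pointer at -y. Pivot 125 mm above the desk. Foot 70 mm (x) by 380 mm (y -245 to +135 mm), 16 mm high. Upright index plate behind the pointer (+x), top 165 mm above the desk; the fork rises 8 mm above the pivot.
- beam: Steel beam, 8 mm wide, 14 mm deep plus 4 mm teeth on its upper edge, from y = -200 to +55 mm, then cranked down to the pan. Origin at the pivot, y as for the stand. It rocks 0.085 rad either way between stops with a weak restoring pull and settles in about half a second once free. An end stop stands at y = -197 mm. The fingers must never push the beam or what it carries by more than 15 N.
- pan_top (a point): Middle of the upper face of the pan: round dish 104 mm across, flat in the middle (89 mm), 5 mm rim, fixed to the beam's end 115 mm from the pivot (+y), 104 mm above the desk when balanced. It tips with the beam, rising or sinking by up to 10 mm; it yields under a light load until the beam reaches its stop. The beam's cranked end rises 28 mm above it, 60 mm from its middle.
- poise: Sliding weight astride the beam: dark steel block, 34 mm (x) by 28 mm (along the beam), from 31 mm below to 43 mm above the beam's centre line, where its origin lies. Starts 60 to 85 mm from the pivot, slides out to 175 mm (stand's -y). Dry friction 2 N: a push of 2 to 4 N moves it and it stays. Not to be gripped. Touching fingers hold the beam by friction: move off to read the pointer.
- pointer_tip (a point): Tip of the pointer needle at the -y end of the beam, 226 mm from the pivot. It moves up and down by 19 mm either way: high when the pan is too heavy (push the weight outward, away from the pivot), low when the weight is too far out. Between the stops it moves about 1.6 mm for each mm of the weight's travel. Empty pan: balance at 60 mm from the pivot; each 0.1 kg wants 33 mm more.
- index_mark (a point): Centre of the index plate's pale band (band 10 mm high), fixed, 125 mm above the desk; the pointer tip coincides with it when the beam balances.
- lid_pot: Bystander: lidded pot, 66 mm across, 33 mm high. Origin under its centre.
- salve_tin: Bystander: round tin, 62 mm across, 35 mm high. Origin under its centre.
- tape_measure: Bystander: tape measure, 30x83x64 mm, at the right.
- screwdriver: Bystander: screwdriver, 31x170x27 mm, behind the scale.
- duct_tape: Bystander: roll of tape, 107 mm across, 48 mm high, at the back.
- spring_clamp: Bystander: spring clamp, 44x112x20 mm, at the right.
- glass_jar: Bystander: jar, 100 mm across, 150 mm high, at the left.
Things that resemble listed ones, but are neither listed nor needed, are in the scene too. Leave any black, green or turquoise look-alike of the sample_pot alone.

How it is judged:
On the way, in this order (a step that is already met when the one before it is completed fails the run):
1. the sample pot stands on the pan, let go (horizontal distance between sample_pot and pan_top below 0.03 m and z of sample_pot in the frame of pan_top between -0.006 and 0.006 m and angle between sample_pot's own z axis and vertical below 0.12 rad and contact force between the fingers and sample_pot below 0.05 N), for 0.3 s.
2. the pointer rests in the band with the hand off the scale (z of pointer_tip in the frame of index_mark between -0.005 and 0.005 m and angular speed of beam below 0.05 rad/s and contact force between the fingers and beam below 0.05 N), for 0.4 s.
At the end, for the whole second after the job is handed in: The pot stands upright on the pan (within 30 mm of its middle, tilt under 0.12 rad), and the pointer tip rests within 5 mm above or below the index mark (the pale band), beam and pot at rest (horizontal distance between sample_pot and pan_top below 0.03 m and z of sample_pot in the frame of pan_top between -0.006 and 0.006 m and angle between sample_pot's own z axis and vertical below 0.12 rad and z of pointer_tip in the frame of index_mark between -0.005 and 0.005 m and angular speed of beam below 0.05 rad/s and linear speed of sample_pot below 0.02 m/s); the robot touches nothing.
It fails at once if the fingers push the beam, pan or sliding weight with more than 15 N (contact force between the fingers and beam above 15 N).
It fails at once if the pot is set on the pan with more than 25 N (contact force between sample_pot and beam above 25 N).
It fails at once if another thing on the desk is moved by more than 30 mm (distance of any of lid_pot, salve_tin, tape_measure, screwdriver, duct_tape, spring_clamp, glass_jar from where it was at the start of the episode above 0.03 m).
It also fails if it takes over 72 s, if anything falls off the work surface, if the arm or the gripper's body presses on something with over 40 N, if the wrist force passes 120 N, or if a joint passes its speed limit or range.

## Working session

There is one attempt and no reset: what is moved stays moved. The work goes in short steps, Python scripts to look and compute and a tool call to move; the robot and the scene stay as the last step left them, time stands still between calls to the robot, and variables do not carry over. Pictures are saved under pics/ and viewed, at most 10 in all, crops included, and the job is handed in when it is done.

Besides the shell and the picture viewer there is one more tool, called by a JSON object that holds its "method" and its "body", one argument or row to a line. send_rows: Moves the arm, as the interface text tells. Its arguments: {"type":"object","properties":{"moves":{"type":"array","items":{"type":"array","items":{"type":"number"}}},"squeeze":{"type":"number"}},"required":["moves"]}

```bash
mkdir -p pics; cat > h.py <<'E'
import numpy as np, cv2
from plant import r
def ray(cam,px,cal=None):
    c=cal or r.get_calibration(cam); K=np.array(c["camera_matrix"]);D=np.array(c["distortion"]);T=np.array(c["cam_to_world"])
    u=cv2.undistortPoints(np.array([[px]],float),K,D)[0,0]
    return T[:3,3],T[:3,:3]@np.array([u[0],u[1],1.])
def onz(cam,px,z,cal=None):
    o,d=ray(cam,px,cal); return o+d*(z-o[2])/d[2]
def proj(cam,P,cal=None):
    c=cal or r.get_calibration(cam); K=np.array(c["camera_matrix"]);D=np.array(c["distortion"]);T=np.linalg.inv(np.array(c["cam_to_world"]))
    P=np.atleast_2d(np.array(P,float)); rv=cv2.Rodrigues(T[:3,:3])[0]
    return cv2.projectPoints(P,rv,T[:3,3],K,D)[0][:,0]
E
python3 - <<'E'
from h import *
np.set_printoptions(precision=3,suppress=True)
s=r.observe(); print(s)
ims=[r.capture(c) for c in("side","top")]
for c,i in zip(("side","top"),ims): cv2.imwrite(f"pics/{c}0.png",i); T=np.array(r.get_calibration(c)["cam_to_world"]);print(c,T[:3,3],T[:3,2])
for c in("side","top"):
  for l in("sample_pot","stand","beam","pan_top","poise","pointer_tip","lid_pot","salve_tin"):
    for o in r.outline_of(c,l)[:4]:
      m=o["mask"];ys,xs=np.nonzero(m);print(c,l,round(o["confidence"],2),o["rect"],len(xs),(xs.mean().round(1),ys.mean().round(1)))
print(r.observe()["time_s"])
E
```

```text
{'time_s': 0.0, 'joint_pos': array([-1.495,  0.159,  1.598,  0.   ,  1.386, -0.21 ]), 'qvel': array([ 0.001,  0.003,  0.   , -0.001, -0.001,  0.001]), 'tau': array([  0.   , -39.6  , -33.143,  -0.   ,   0.009,   0.   ]), 'position': array([ 0.162, -0.551,  0.252]), 'tool_rot': array([-0.001,  0.99 ,  0.142,  0.   ]), 'contact_force': array([-0.221,  0.32 , -0.47 ]), 'moment': array([-0.002,  0.061, -0.005]), 'gripper_force': 0.0, 'gripper_width': 1.0006784849383588}
side [0.171 1.261 0.621] [ 0.288 -0.895 -0.341]
top [ 0.383 -0.08   1.585] [ 0.146  0.007 -0.989]
side sample_pot 0.77 [312.6, 252.1, 19.6, 20.8] 322 (np.float64(320.4), np.float64(262.3))
side sample_pot 0.71 [269.6, 291.1, 24.7, 24.9] 423 (np.float64(282.4), np.float64(302.7))
side sample_pot 0.56 [277.1, 258.3, 17.5, 20.0] 311 (np.float64(282.5), np.float64(266.7))
side sample_pot 0.55 [343.9, 255.7, 17.8, 28.1] 346 (np.float64(351.0), np.float64(269.1))
side stand 0.6 [252.5, 164.9, 64.7, 93.8] 2585 (np.float64(284.1), np.float64(219.5))
side beam 0.7 [251.8, 179.4, 54.6, 57.8] 1049 (np.float64(278.7), np.float64(208.
[... 987 characters left out ...]
 stand 0.74 [240.5, 197.8, 121.7, 33.2] 2544 (np.float64(295.7), np.float64(215.7))
top beam 0.8 [240.5, 197.8, 104.9, 32.2] 1035 (np.float64(272.2), np.float64(212.1))
top pan_top 0.9 [242.4, 199.7, 103.7, 27.2] 1080 (np.float64(273.0), np.float64(212.3))
top pan_top 0.51 [240.9, 252.6, 10.3, 11.2] 127 (np.float64(246.5), np.float64(257.0))
top lid_pot 0.8 [284.6, 244.1, 15.9, 18.5] 253 (np.float64(290.4), np.float64(255.5))
top lid_pot 0.31 [241.3, 197.7, 123.1, 28.5] 2422 (np.float64(296.1), np.float64(216.1))
top salve_tin 0.63 [199.8, 253.0, 21.9, 16.3] 266 (np.float64(211.1), np.float64(261.3))
top salve_tin 0.45 [363.2, 194.8, 20.4, 13.5] 166 (np.float64(372.6), np.float64(200.7))
0.9
```

```bash
python3 - <<'E'
import cv2,numpy as np
a=cv2.imread("pics/side0.png")[150:330,220:420];b=cv2.imread("pics/top0.png")[175:305,180:400]
a=cv2.resize(a,None,fx=3.3,fy=3.3,interpolation=2)[:590]
b=cv2.resize(b,None,fx=3.6,fy=3.6,interpolation=2)
cv2.imwrite("pics/a.png",a);cv2.imwrite("pics/b.png",b)
E
```

```text
(no output)
```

View pics/a.png

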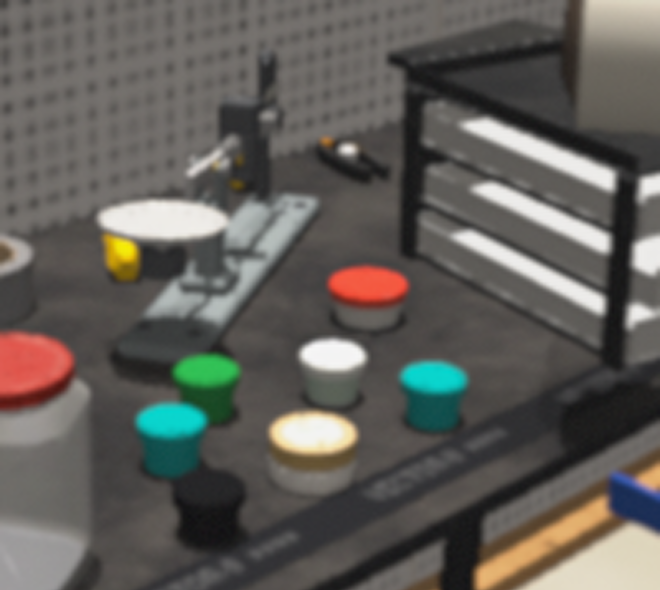

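View pics/b.png

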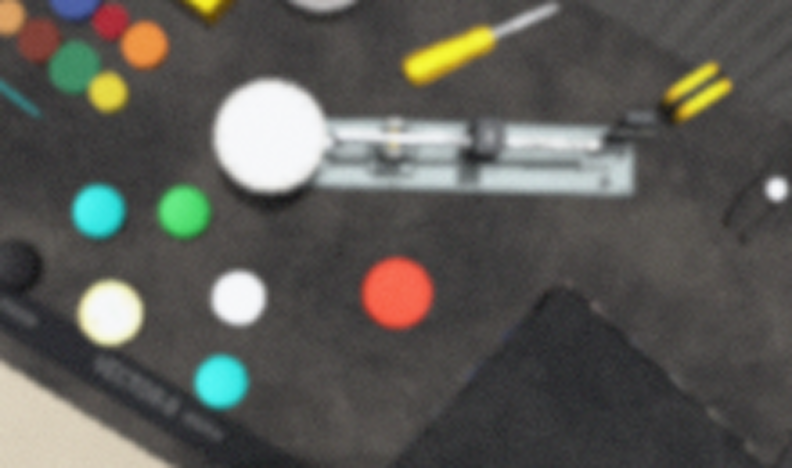

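The side view shows the white-lidded sample pot at about (321,263), between the green and turquoise look-alikes and behind the tin. In the top view the pot is at about (246,258), the pan middle at (255,213) and the poise at (315,213).

```bash
python3 - <<'E'
from h import *
np.set_printoptions(precision=4,suppress=True)
print("pot top",onz("top",(246.4,257.6),.037))
print("pot side",onz("side",(321,257.5),.037))
for z in(.104,.109,.114): print("pan",z,onz("top",(255.3,212.8),z), onz("side",(269,216.7),z))
print("poise",onz("top",(315.3,213.0),.168))
print("lid",onz("top",(290.4,256.5),.033),"tin",onz("top",(210.7,262),.035),"turq",onz("top",(241.2,281),.037),"green",onz("top",(231,233.5),.037))
for n,p in dict(fr=(355.5,228.5),br=(356,215)).items(): print("foot",n,onz("top",p,.016))
print("pointer",onz("top",(352,208),.125), "beam@fork",onz("top",(289,213),.13))
s=r.observe();from scipy.spatial.transform import Rotation as R
q=s["tool_rot"];print(R.from_quat([q[1],q[2],q[3],q[0]]).as_matrix())
T=np.array(r.get_calibration("wrist")["cam_to_world"]);print(T, s["position"])
E
```

```text
pot top [0.4542 0.0452 0.037 ]
pot side [0.4542 0.0524 0.037 ]
pan 0.104 [0.6047 0.0129 0.104 ] [ 0.6176 -0.017   0.104 ]
pan 0.109 [0.604  0.0125 0.109 ] [ 0.6132 -0.0046  0.109 ]
pan 0.114 [0.6032 0.0122 0.114 ] [0.6089 0.0078 0.114 ]
poise [ 0.5969 -0.1879  0.168 ]
lid [ 0.4604 -0.1103  0.033 ] tin [0.4367 0.1719 0.035 ] turq [0.3718 0.0617 0.037 ] green [0.5391 0.1022 0.037 ]
foot fr [ 0.5649 -0.3454  0.016 ]
foot br [ 0.6144 -0.3478  0.016 ]
pointer [ 0.6221 -0.3159  0.125 ] beam@fork [ 0.6015 -0.1022  0.13  ]
[[ 0.9594  0.282   0.    ]
 [ 0.282  -0.9594 -0.    ]
 [ 0.      0.     -1.    ]]
[[ 0.2816 -0.9143 -0.2911  0.2372]
 [-0.9595 -0.2681 -0.0862 -0.5294]
 [ 0.0008  0.3036 -0.9528  0.3732]
 [ 0.      0.      0.      1.    ]] [ 0.1621 -0.5517  0.2533]
```

{"method": "send_rows", "body": {
  "moves": [
    [0,0,0,0,0,34,-1],
    [0,0,0,0,0,34,-1],
    [0,0,0,0,0,34,-1],
    [0,0,0,0,0,34,-1],
    [0,0,0,0,0,34,-1]
  ],
  "squeeze": 30
}}

```text
time_s: 1.32
position: [0.1621, -0.5514, 0.4251]
tool_rot: [0.0, 0.99, 0.142, -0.0]
contact_force: [-0.0, -0.6, -0.1]
gripper_width: 0.997
gripper_force: 0.0
```

{"method": "send_rows", "body": {
  "moves": [
    [0,0,-1.3,18,37,0,-1],
    [0,0,-1.3,18,37,0,-1],
    [0,0,-1.3,18,37,0,-1],
    [0,0,-1.3,18,37,0,-1],
    [0,0,-1.3,18,37,0,-1]
  ]
}}

```text
time_s: 1.73
position: [0.2525, -0.3649, 0.4233]
tool_rot: [0.0, 0.996, 0.085, 0.0]
contact_force: [1.1, 0.2, 0.5]
gripper_width: 1.001
gripper_force: 0.0
```

{"method": "send_rows", "body": {
  "moves": [
    [0,0,-1.3,18,37,0,-1],
    [0,0,-1.3,18,37,0,-1],
    [0,0,-1.3,18,37,0,-1],
    [0,0,-1.3,18,37,0,-1],
    [0,0,-1.3,18,37,0,-1]
  ]
}}

```text
time_s: 2.15
position: [0.3424, -0.1798, 0.4236]
tool_rot: [0.0, 1.0, 0.029, 0.0]
contact_force: [1.1, 0.2, 0.3]
gripper_width: 0.997
gripper_force: 0.0
```

{"method": "send_rows", "body": {
  "moves": [
    [0,0,-1.3,18,37,0,-1],
    [0,0,-1.3,18,37,0,-1],
    [0,0,-1.3,18,37,0,-1],
    [0,0,-1.3,18,37,0,-1],
    [0,0,-1.3,18,37,0,-1]
  ]
}}

```text
time_s: 2.57
position: [0.4325, 0.0056, 0.4237]
tool_rot: [0.0, 1.0, -0.028, 0.001]
contact_force: [-0.1, -0.2, 0.7]
gripper_width: 0.998
gripper_force: 0.0
```

{"method": "send_rows", "body": {
  "moves": [
    [0,0,0,10,22,-40,-1],
    [0,0,0,0,0,-40,-1],
    [0,0,0,0,0,-40,-1],
    [0,0,0,0,0,-40,-1],
    [0,0,0,0,0,-20,-1]
  ]
}}

```text
time_s: 2.98
position: [0.4384, 0.0239, 0.2425]
tool_rot: [-0.001, 1.0, -0.027, -0.003]
contact_force: [0.2, 0.7, -0.6]
gripper_width: 1.0
gripper_force: 0.0
```

{"method": "send_rows", "body": {
  "moves": [
    [0,0,0,0,0,-20,-1],
    [0,0,0,0,0,0,-1],
    [0,0,0,0,0,0,-1],
    [0,0,0,0,0,0,-1],
    [0,0,0,0,0,0,-1]
  ]
}}

```text
time_s: 3.4
position: [0.4422, 0.0227, 0.2297]
tool_rot: [0.0, 1.0, -0.027, 0.002]
contact_force: [0.4, -0.0, -0.3]
gripper_width: 1.0
gripper_force: 0.0
```

```bash
python3 - <<'E'
from h import *
np.set_printoptions(precision=4,suppress=True)
cal=r.get_calibration("wrist");im=r.capture("wrist");cv2.imwrite("pics/w1.png",im)
for l in ("sample_pot","pan_top"):
  for o in r.outline_of("wrist",l)[:5]:
    x,y,w,h=o["rect"];ys,xs=np.nonzero(o["mask"]);c=im[ys,xs].mean(0)
    print(l,round(o["confidence"],2),o["rect"],c,onz("wrist",(x+w/2,y+h/2),.03 if l[0]=="s" else .106,cal))
E
```

```text
sample_pot 0.8 [224.3, 148.8, 56.3, 52.2] [164.8675 171.6768 173.4478] [0.4533 0.0497 0.03  ]
sample_pot 0.74 [59.0, 56.9, 64.9, 60.5] [185.294  191.9701  48.4995] [0.5394 0.1847 0.03  ]
sample_pot 0.67 [0.0, 128.2, 57.1, 53.5] [28.8624 28.5086 28.2371] [0.4836 0.2563 0.03  ]
sample_pot 0.6 [218.8, 226.7, 53.6, 51.1] [114.2912 118.8117  32.2402] [0.3737 0.0631 0.03  ]
sample_pot 0.56 [154.2, 52.6, 54.9, 56.7] [ 98.4538 194.747   74.6223] [0.5402 0.1049 0.03  ]
pan_top 0.97 [209.7, 0.0, 142.1, 45.8] [243.8043 245.5169 246.2062] [0.5664 0.0165 0.106 ]
```

View pics/w1.png

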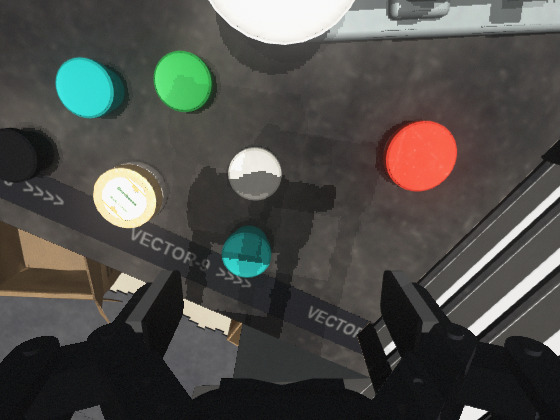

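The wrist view shows the white pot lid centred at (255,174), the turquoise pot below it, and the pan's front edge at the top. The pot therefore lies at about (0.4535, 0.0475), which agrees with the top camera.

{"method": "send_rows", "body": {
  "moves": [
    [0,0,0,11,25,0,-1],
    [0,0,0,0,0,-40,-1],
    [0,0,0,0,0,-40,-1],
    [0,0,0,0,0,-40,-1],
    [0,0,0,0,0,-30,-1]
  ]
}}

```text
time_s: 3.97
position: [0.4511, 0.0482, 0.0754]
tool_rot: [-0.0, 1.0, -0.027, -0.001]
contact_force: [1.4, 0.4, 0.1]
gripper_width: 1.0
gripper_force: 0.0
```

{"method": "send_rows", "body": {
  "moves": [
    [0,0,0,0,0,-20,-1],
    [0,0,0,0,0,0,-1],
    [0,0,0,0,0,0,-1],
    [0,0,0,0,0,0,-1],
    [0,0,0,0,0,0,-1]
  ]
}}

```text
time_s: 4.38
position: [0.454, 0.0476, 0.0599]
tool_rot: [0.0, 1.0, -0.027, 0.002]
contact_force: [-0.7, -0.0, 0.1]
gripper_width: 1.001
gripper_force: 0.0
```

{"method": "send_rows", "body": {
  "moves": [
    [0,0,0,0,0,-12,-1],
    [0,0,0,0,0,-12,-1],
    [0,0,0,0,0,-12,-1],
    [0,0,0,0,0,0,-1],
    [0,0,0,0,0,0,-0.2]
  ]
}}

```text
time_s: 4.8
position: [0.4527, 0.0478, 0.0226]
tool_rot: [0.0, 1.0, -0.027, 0.001]
contact_force: [-0.1, 0.5, 0.1]
gripper_width: 0.885
gripper_force: 0.0
```

{"method": "send_rows", "body": {
  "moves": [
    [0,0,0,0,0,0,0.2],
    [0,0,0,0,0,0,1],
    [0,0,0,0,0,0,1],
    [0,0,0,0,0,0,1],
    [0,0,0,0,0,0,1]
  ]
}}

```text
time_s: 5.22
position: [0.453, 0.0477, 0.023]
tool_rot: [0.0, 1.0, -0.027, 0.001]
contact_force: [-2.2, -1.8, 6.9]
gripper_width: 0.49
gripper_force: 29.5
```

{"method": "send_rows", "body": {
  "moves": [
    [0,0,0,0,0,0,1],
    [0,0,0,0,0,0,1],
    [0,0,0,0,0,0,1],
    [0,0,0,0,0,0,1],
    [0,0,0,0,0,0,1]
  ]
}}

```text
time_s: 5.63
position: [0.453, 0.0477, 0.023]
tool_rot: [0.0, 1.0, -0.027, 0.001]
contact_force: [-2.2, -0.2, 5.9]
gripper_width: 0.494
gripper_force: 29.5
```

Gripped, but the 6 N upward force suggests the fingertips touch the desk. I'll regrip about 5 mm higher.

{"method": "send_rows", "body": {
  "moves": [
    [0,0,0,0,0,0,-0.25],
    [0,0,0,0,0,0,-0.25],
    [0,0,0,0,0,0,-0.25],
    [0,0,0,0,0,5,-0.25],
    [0,0,0,0,0,0,-0.25]
  ]
}}

```text
time_s: 6.05
position: [0.4524, 0.0479, 0.0273]
tool_rot: [0.0, 1.0, -0.027, 0.0]
contact_force: [-0.1, -0.6, 0.1]
gripper_width: 0.624
gripper_force: 0.0
```

{"method": "send_rows", "body": {
  "moves": [
    [0,0,0,0,0,0,1],
    [0,0,0,0,0,0,1],
    [0,0,0,0,0,0,1],
    [0,0,0,0,0,0,1],
    [0,0,0,0,0,0,1]
  ],
  "squeeze": 30
}}

```text
time_s: 6.47
position: [0.4524, 0.0478, 0.0273]
tool_rot: [0.0, 1.0, -0.027, 0.0]
contact_force: [-2.1, 0.4, 6.0]
gripper_width: 0.494
gripper_force: 29.7
```

{"method": "send_rows", "body": {
  "moves": [
    [0,0,0,0,0,20,1],
    [0,0,0,0,0,40,1],
    [0,0,0,0,0,40,1],
    [0,0,0,0,0,40,1],
    [0,0,0,0,0,40,1]
  ]
}}

```text
time_s: 6.88
position: [0.4509, 0.0481, 0.2078]
tool_rot: [-0.0, 1.0, -0.027, -0.001]
contact_force: [1.4, -0.6, -1.9]
gripper_width: 0.488
gripper_force: 31.5
```

{"method": "send_rows", "body": {
  "moves": [
    [0,0,0,15,-15,30,1],
    [0,0,0,15,-20,10,1],
    [0,0,0,10,0,0,1],
    [0,0,0,0,0,0,1],
    [0,0,0,0,0,0,1]
  ]
}}

```text
time_s: 7.3
position: [0.4913, 0.0131, 0.2456]
tool_rot: [-0.0, 1.0, -0.027, -0.001]
contact_force: [0.3, -0.3, -2.7]
gripper_width: 0.488
gripper_force: 31.5
```

```bash
python3 - <<'E'
from h import *
np.set_printoptions(precision=4,suppress=True)
cal=r.get_calibration("wrist");s=r.observe();im=r.capture("wrist");cv2.imwrite("pics/w2.png",im)
print(s["position"],s["contact_force"])
for l in ("pan_top","poise","stand"):
  for o in r.outline_of("wrist",l)[:2]: print(l,round(o["confidence"],2),o["rect"])
# pan ellipse: fit white blob
g=(im.min(2)>200).astype(np.uint8);n,L,S,C=cv2.connectedComponentsWithStats(g)
k=1+S[1:,4].argmax();print(S[k])
c=max(cv2.findContours((L==k).astype(np.uint8),0,1)[0],key=cv2.contourArea)
e=cv2.fitEllipse(c);print(e)
for z in(.109,.114,.119): 
  print(z,onz("wrist",e[0],z,cal), [np.linalg.norm(onz("wrist",(e[0][0]+s*e[1][1]/2,e[0][1]),z,cal)-onz("wrist",e[0],z,cal)) for s in(-1,1)])
E
```

```text
[0.4913 0.0131 0.2456] [ 0.3294 -0.3015 -2.7482]
pan_top 0.57 [194.8, 0.0, 363.0, 123.2]
poise 0.8 [523.7, 2.0, 36.1, 60.4]
stand 0.55 [191.5, 0.7, 367.2, 122.2]
[  191     0   162   124 16205]
((269.8957214355469, 53.648990631103516), (131.50225830078125, 167.8001251220703), 92.98108673095703)
0.109 [0.5985 0.0155 0.109 ] [np.float64(0.05750231478771964), np.float64(0.05750112520023579)]
0.114 [0.598  0.0153 0.114 ] [np.float64(0.056380180975445005), np.float64(0.05637901460226729)]
0.119 [0.5974 0.0152 0.119 ] [np.float64(0.05525804716317037), np.float64(0.05525690400429878)]
```

View pics/w2.png

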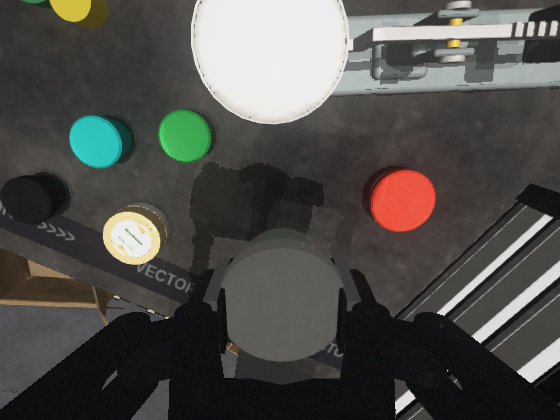

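The wrist view shows the held pot upright between the fingers at (281,300). The pan is centred near (270,45), clipped by the top edge, with its crank at (365,40).

```bash
python3 - <<'E'
from h import *
from scipy.optimize import least_squares
np.set_printoptions(precision=4,suppress=True)
cal=r.get_calibration("wrist");im=cv2.imread("pics/w2.png")
g=(im.min(2)>190).astype(np.uint8);n,L,S,C=cv2.connectedComponentsWithStats(g)
k=1+S[1:,4].argmax()
c=max(cv2.findContours((L==k).astype(np.uint8),0,1)[0],key=cv2.contourArea)[:,0]
c=c[(c[:,1]>2)&(c[:,0]<346)]
def f(p,z):
  P=np.array([onz("wrist",q,z,cal)[:2] for q in c[::4]]);return np.hypot(P[:,0]-p[0],P[:,1]-p[1])-p[2]
for z in(.109,.117): 
  o=least_squares(lambda p:f(p,z),[.6,.013,.052],loss="soft_l1",f_scale=.001);print(z,o.x,np.abs(o.fun).max())
for q in((455,8),(455,57)): print("fork",onz("wrist",q,.125,cal))
print("beam mid @fork",onz("wrist",(455,32),.135,cal),"poise end",onz("wrist",(524,30),.14,cal))
E
```

```text
0.109 [0.6053 0.0154 0.0533] 0.0020760586601378597
0.117 [0.6042 0.0153 0.0517] 0.0020088153671391773
fork [ 0.6161 -0.1006  0.125 ]
fork [ 0.588  -0.1034  0.125 ]
beam mid @fork [ 0.6012 -0.0973  0.135 ] poise end [ 0.5994 -0.1356  0.14  ]
```

{"method": "send_rows", "body": {
  "moves": [
    [0,0,0,28,0,0,1],
    [0,0,0,28,0,0,1],
    [0,0,0,28,1,0,1],
    [0,0,0,28,0,0,1],
    [0,0,0,0,0,-20,1]
  ]
}}

```text
time_s: 7.92
position: [0.6097, 0.0136, 0.2303]
tool_rot: [0.001, 1.0, -0.027, 0.005]
contact_force: [1.8, -0.9, -1.3]
gripper_width: 0.489
gripper_force: 31.5
```

{"method": "send_rows", "body": {
  "moves": [
    [0,0,0,0,0,-30,1],
    [0,0,0,0,0,-25,1],
    [0,0,0,0,0,-10,1],
    [0,0,0,0,0,0,1],
    [0,0,0,0,0,0,1]
  ]
}}

```text
time_s: 8.33
position: [0.6038, 0.0142, 0.1619]
tool_rot: [-0.0, 1.0, -0.027, -0.0]
contact_force: [0.8, 0.1, -2.1]
gripper_width: 0.494
gripper_force: 31.5
```

{"method": "send_rows", "body": {
  "moves": [
    [0,0,0,0,0,-6,1],
    [0,0,0,0,0,-5,1],
    [0,0,0,0,0,-4,1],
    [0,0,0,0,0,-4,1],
    [0,0,0,0,0,-3,1]
  ]
}}

```text
time_s: 8.75
position: [0.6041, 0.0139, 0.1396]
tool_rot: [0.0, 1.0, -0.027, 0.0]
contact_force: [-0.2, -0.3, -2.3]
gripper_width: 0.494
gripper_force: 31.6
```

{"method": "send_rows", "body": {
  "moves": [
    [0,0,0,0,0,-3,1],
    [0,0,0,0,0,-3,1],
    [0,0,0,0,0,-2,1],
    [0,0,0,0,0,0,1],
    [0,0,0,0,0,0,1]
  ]
}}

```text
time_s: 9.17
position: [0.6039, 0.014, 0.1316]
tool_rot: [-0.0, 1.0, -0.027, -0.0]
contact_force: [-0.6, 0.3, -2.0]
gripper_width: 0.489
gripper_force: 31.6
```

{"method": "send_rows", "body": {
  "moves": [
    [0,0,0,0,0,-2,1],
    [0,0,0,0,0,-2,1],
    [0,0,0,0,0,-1.5,1],
    [0,0,0,0,0,0,1],
    [0,0,0,0,0,0,1]
  ]
}}

```text
time_s: 9.58
position: [0.604, 0.014, 0.1261]
tool_rot: [-0.0, 1.0, -0.027, 0.0]
contact_force: [-0.1, -0.1, -2.3]
gripper_width: 0.493
gripper_force: 31.6
```

{"method": "send_rows", "body": {
  "moves": [
    [0,0,0,0,0,-1,1],
    [0,0,0,0,0,-1,1],
    [0,0,0,0,0,0,1],
    [0,0,0,0,0,0,1],
    [0,0,0,0,0,0,1]
  ]
}}

```text
time_s: 10.0
position: [0.6041, 0.014, 0.1242]
tool_rot: [-0.0, 1.0, -0.027, 0.0]
contact_force: [0.6, -1.0, -0.6]
gripper_width: 0.492
gripper_force: 31.6
```

{"method": "send_rows", "body": {
  "moves": [
    [0,0,0,0,0,-1,1],
    [0,0,0,0,0,0,1],
    [0,0,0,0,0,0,1],
    [0,0,0,0,0,0,1],
    [0,0,0,0,0,0,1]
  ]
}}

```text
time_s: 10.42
position: [0.604, 0.014, 0.1232]
tool_rot: [-0.0, 1.0, -0.027, 0.0]
contact_force: [0.7, -0.7, -1.0]
gripper_width: 0.49
gripper_force: 31.6
```

```bash
python3 - <<'E'
from h import *
a=r.capture("side");print(r.observe()["contact_force"])
b=r.capture("wrist")
a=cv2.resize(a[150:260,230:340],None,fx=4,fy=4,interpolation=2)
cv2.imwrite("pics/c.png",np.hstack([a,cv2.resize(b,None,fx=.64,fy=.64)[:440] if False else cv2.copyMakeBorder(cv2.resize(b,(358,268)),0,172,0,0,0)])[:, :800])
E
```

```text
[ 0.82915036 -0.45155098 -1.26255438]
```

View pics/c.png

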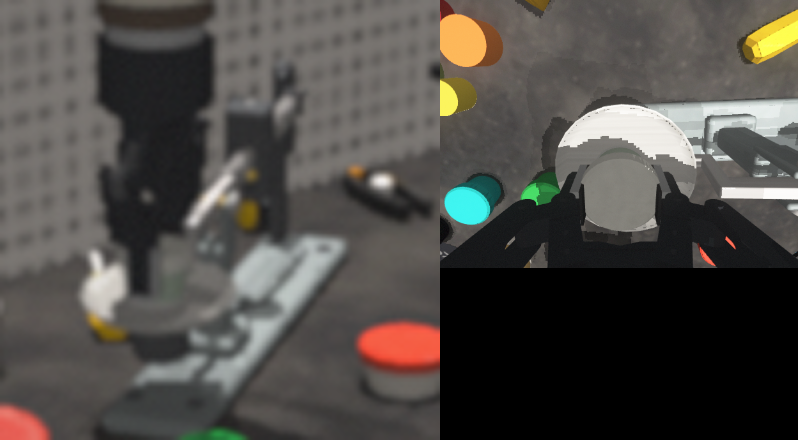

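The pot sits in the middle of the pan, which has sunk nearly to its stop. Next are two more small steps, watching the force.

{"method": "send_rows", "body": {
  "moves": [
    [0,0,0,0,0,-1,1],
    [0,0,0,0,0,0,1],
    [0,0,0,0,0,-1,1],
    [0,0,0,0,0,0,1],
    [0,0,0,0,0,0,1]
  ]
}}

```text
time_s: 10.93
position: [0.6047, 0.0139, 0.1227]
tool_rot: [0.0, 1.0, -0.027, 0.001]
contact_force: [-1.6, 0.9, 7.3]
gripper_width: 0.492
gripper_force: 32.2
```

{"method": "send_rows", "body": {
  "moves": [
    [0,0,0,0,0,-1,1],
    [0,0,0,0,0,0,1],
    [0,0,0,0,0,0,1],
    [0,0,0,0,0,0,1],
    [0,0,0,0,0,0,1]
  ]
}}

```text
time_s: 11.35
position: [0.6051, 0.0139, 0.1226]
tool_rot: [0.0, 1.0, -0.027, 0.001]
contact_force: [-4.4, 0.8, 11.7]
gripper_width: 0.49
gripper_force: 32.4
```

{"method": "send_rows", "body": {
  "moves": [
    [0,0,0,0,0,1,1],
    [0,0,0,0,0,0.5,1],
    [0,0,0,0,0,0,-0.1],
    [0,0,0,0,0,0,-0.2],
    [0,0,0,0,0,0,-0.4]
  ]
}}

```text
time_s: 11.77
position: [0.6036, 0.0141, 0.121]
tool_rot: [-0.0, 1.0, -0.027, -0.0]
contact_force: [-0.6, -0.2, 0.1]
gripper_width: 0.691
gripper_force: 0.0
```

{"method": "send_rows", "body": {
  "moves": [
    [0,0,0,0,0,0,-0.45],
    [0,0,0,0,0,0,-0.45],
    [0,0,0,0,0,4,-0.45],
    [0,0,0,0,0,6,-0.45],
    [0,0,0,0,0,10,-0.45]
  ]
}}

```text
time_s: 12.18
position: [0.6034, 0.014, 0.1415]
tool_rot: [-0.0, 1.0, -0.027, -0.001]
contact_force: [1.1, -0.3, -0.4]
gripper_width: 0.726
gripper_force: 0.0
```

{"method": "send_rows", "body": {
  "moves": [
    [0,0,0,0,0,15,-0.45],
    [0,0,0,0,0,20,-0.45],
    [0,0,0,0,0,30,0],
    [0,0,0,0,0,30,0.5],
    [0,0,0,0,0,0,1]
  ]
}}

```text
time_s: 12.6
position: [0.6077, 0.0134, 0.2456]
tool_rot: [0.001, 1.0, -0.027, 0.007]
contact_force: [0.7, -0.2, 0.9]
gripper_width: 0.305
gripper_force: 0.0
```

```bash
cat >> h.py <<'E'
from scipy.spatial.transform import Rotation as R
def tcp():
    s=r.observe();q=s["tool_rot"];T=np.eye(4);T[:3,:3]=R.from_quat([q[1],q[2],q[3],q[0]]).as_matrix();T[:3,3]=s["position"];return T
E
python3 - <<'E'
from h import *
np.set_printoptions(precision=3,suppress=True)
for b,t in(((408,259),(411,198)),((344,226),(343,172))):
  P=onz("side",b,0);zs=np.linspace(0,.4,401);v=[proj("side",[P[0],P[1],z])[0][1] for z in zs];print("cab",P,zs[np.argmin(np.abs(np.array(v)-t[1]))])
for z in(.1,.15,.2): print(z,onz("top",(335.5,255),z))
cal=r.get_calibration("wrist");X=np.linalg.inv(tcp())@np.array(cal["cam_to_world"]);np.save("X.npy",X);print(X,cal["camera_matrix"])
T0=tcp();T0[:3,:3]=R.from_rotvec([0,0,0]).as_matrix()@T0[:3,:3]
piv=np.array([.602,-.101,0]);ey=np.array([.045,.999,0])
tip=lambda z:piv-.226*ey+[0,0,z]
for p in((.48,-.22,.25),(.46,-.15,.22),(.46,-.10,.22),(.46,-.12,.20)):
  for rv in((0,-42,0),(-20,-35,0),(-30,-30,0)):
    T=T0.copy();T[:3,:3]=R.from_rotvec(np.radians(rv)).as_matrix()@T0[:3,:3];T[:3,3]=p
    c=dict(cal);c["cam_to_world"]=T@X
    a=proj("wrist",np.array([tip(.144),tip(.125),piv+[0,0,.13]]),c);print(p,rv,a[0],a[1],"piv",a[2],"cam",(T@X)[:3,3])
E
```

```text
cab [ 0.246 -0.086  0.   ] 0.17400000000000002
cab [ 0.459 -0.268  0.   ] 0.17400000000000002
0.1 [ 0.464 -0.262  0.1  ]
0.15 [ 0.461 -0.256  0.15 ]
0.2 [ 0.458 -0.25   0.2  ]
[[-0.    -0.953 -0.303  0.078]
 [ 1.    -0.     0.    -0.   ]
 [-0.    -0.303  0.953 -0.12 ]
 [ 0.     0.     0.     1.   ]] [[343.218   0.    281.542]
 [  0.    343.218 207.379]
 [  0.      0.      1.   ]]
(0.48, -0.22, 0.25) (0, -42, 0) [411.399 178.401] [404.649 189.375] piv [144.884 190.284] cam [ 0.456 -0.224  0.391]
(0.48, -0.22, 0.25) (-20, -35, 0) [342.754 165.548] [333.506 174.596] piv [ 48.858 163.135] cam [ 0.475 -0.177  0.386]
(0.48, -0.22, 0.25) (-30, -30, 0) [310.627 153.66 ] [299.915 161.839] piv [-15.457 141.264] cam [ 0.488 -0.155  0.378]
(0.46, -0.15, 0.22) (0, -42, 0) [510.908 130.707] [497.507 145.418] piv [218.559 146.862] cam [ 0.436 -0.154  0.361]
(0.46, -0.15, 0.22) (-20, -35, 0) [423.881 129.56 ] [410.36  140.477] piv [151.129 118.753] cam [ 0.455 -0.107  0.356]
(0.46, -0.15, 0.22) (-30, -30, 0) [386.975 121.562] [372.932 131.004] piv [112.182  96.047] cam [ 0.468 -0.085  0.348]
(0.46, -0.1, 0.22) (0, -42, 0) [577.598 126.985] [560.01  141.968] piv [279.658 143.465] cam [ 0.436 -0.104  0.361]
(0.46, -0.1, 0.22) (-20, -35, 0) [467.487 131.065] [452.404 141.381] piv [221.168 121.271] cam [ 0.455 -0.057  0.356]
(0.46, -0.1, 0.22) (-30, -30, 0) [423.694 124.654] [408.931 133.315] piv [190.298 102.877] cam [ 0.468 -0.035  0.348]
(0.46, -0.12, 0.2) (0, -42, 0) [570.067 110.532] [551.77  127.639] piv [252.443 129.4  ] cam [ 0.436 -0.124  0.341]
(0.46, -0.12, 0.2) (-20, -35, 0) [467.666 118.06 ] [451.392 129.895] piv [196.047 104.107] cam [ 0.455 -0.077  0.336]
(0.46, -0.12, 0.2) (-30, -30, 0) [426.556 113.039] [410.454 122.975] piv [165.8    83.526] cam [ 0.468 -0.055  0.328]
```

{"method": "send_rows", "body": {
  "moves": [
    [0,0,0,-20,-23,10,1],
    [0,-6,0,-20,-23,0,1],
    [0,-6,0,-20,-23,0,1],
    [0,-6,0,-20,-23,0,1],
    [0,-6,0,-20,-23,0,1]
  ]
}}

```text
time_s: 13.02
position: [0.5038, -0.1018, 0.2484]
tool_rot: [-0.004, 0.977, -0.026, 0.212]
contact_force: [-0.3, -0.6, 1.1]
gripper_width: 0.001
gripper_force: 0.0
```

{"method": "send_rows", "body": {
  "moves": [
    [0,-6,0,-20,-23,-10,1],
    [0,-6,0,-13,-23,-20,1],
    [0,-6,0,0,-10,-20,1],
    [0,0,0,0,0,0,1],
    [0,0,0,0,0,0,1]
  ]
}}

```text
time_s: 13.43
position: [0.4747, -0.1477, 0.2038]
tool_rot: [-0.013, 0.942, -0.026, 0.334]
contact_force: [0.4, -0.7, -0.2]
gripper_width: 0.001
gripper_force: 0.0
```

{"method": "send_rows", "body": {
  "moves": [
    [0,0,0,0,0,0,1],
    [0,0,0,0,0,0,1],
    [0,0,0,0,0,0,1],
    [0,0,0,0,0,0,1],
    [0,0,0,0,0,0,1]
  ]
}}

```text
time_s: 13.85
position: [0.4765, -0.1473, 0.2054]
tool_rot: [-0.013, 0.942, -0.023, 0.336]
contact_force: [0.4, -0.2, 0.5]
gripper_width: -0.0
gripper_force: 0.0
```

```bash
python3 - <<'E'
from h import *
np.set_printoptions(precision=4,suppress=True)
cal=r.get_calibration("wrist");T=tcp();im=r.capture("wrist");cv2.imwrite("pics/w3.png",im);np.save("w3.npy",np.array(cal["cam_to_world"]));print(T)
for l in ("poise","pointer_tip","sample_pot"):
  for o in r.outline_of("wrist",l)[:2]: print(l,round(o["confidence"],2),o["rect"])
E
```

```text
[[ 0.7735 -0.0343  0.6328  0.4765]
 [-0.0514 -0.9986  0.0087 -0.1473]
 [ 0.6317 -0.0392 -0.7742  0.2054]
 [ 0.      0.      0.      1.    ]]
poise 0.64 [310.6, 76.8, 49.5, 99.2]
pointer_tip 0.78 [31.4, 77.0, 515.6, 148.4]
sample_pot 0.83 [31.6, 121.6, 85.5, 64.2]
sample_pot 0.75 [1.0, 239.2, 63.6, 52.6]
```

View pics/w3.png

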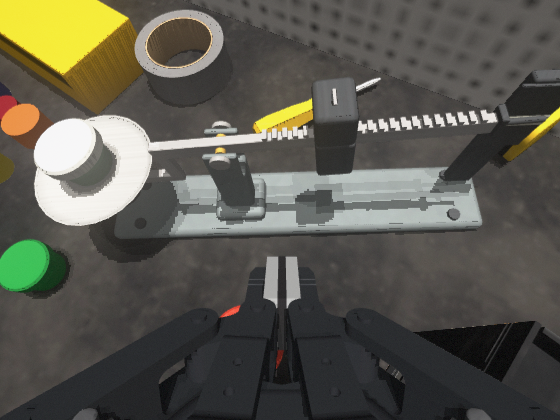

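The wrist view shows the pot upright on the pan at (70,155) and the poise top at (335,92). The beam runs from the fork at (220,140) to its end near (497,117), and the index plate is at the right edge, only partly visible.

```bash
python3 - <<'E'
from h import *
np.set_printoptions(precision=4,suppress=True)
cal=dict(r.get_calibration("wrist"));cal["cam_to_world"]=np.load("w3.npy")
p=onz("wrist",(335,92),.1755,cal);print("poise top",p)
print("poise near face bottom-left/front edges top:",onz("wrist",(315,101),.1745,cal),onz("wrist",(357,97),.1765,cal))
print("fork front",onz("wrist",(222,154),.133,cal),"fork back",onz("wrist",(221,127),.133,cal),"pan",onz("wrist",(93,167),.098,cal))
print("foot end corners",onz("wrist",(482,226),.016,cal),onz("wrist",(477,168),.016,cal), "left",onz("wrist",(118,235),.016,cal))
im=cv2.imread("pics/w3.png");cv2.imwrite("pics/w3c.png",cv2.resize(im[50:200,430:560],None,fx=4,fy=4,interpolation=2))
E
```

```text
poise top [ 0.6036 -0.1833  0.1755]
poise near face bottom-left/front edges top: [ 0.5985 -0.1707  0.1745] [ 0.5982 -0.196   0.1765]
fork front [ 0.5893 -0.1052  0.133 ] fork back [ 0.6124 -0.1038  0.133 ] pan [0.6039 0.0111 0.098 ]
foot end corners [ 0.5623 -0.342   0.016 ] [ 0.6267 -0.3526  0.016 ] left [0.57  0.025 0.016]
```

View pics/w3c.png

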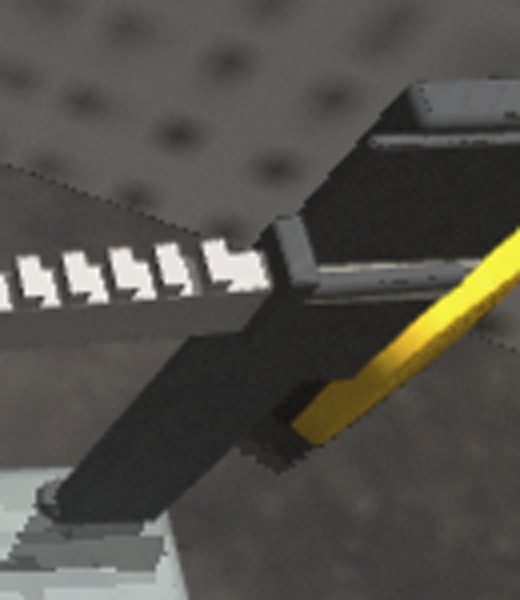

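The crop shows the beam end, the end-stop bracket and the pointer rod over the pale band at about (525,121) in full-image pixels. Next the closed fingertips go to the pivot side of the poise.

{"method": "send_rows", "body": {
  "moves": [
    [0,0,0,30,4,0,1],
    [0,0,0,30,4,0,1],
    [0,0,0,30,0,0,1],
    [0,0,0,20,0,0,1],
    [0,0,0,0,0,-8,1]
  ]
}}

```text
time_s: 14.47
position: [0.5893, -0.1401, 0.1988]
tool_rot: [-0.012, 0.941, -0.023, 0.337]
contact_force: [-0.8, -0.1, 0.0]
gripper_width: 0.002
gripper_force: 0.0
```

{"method": "send_rows", "body": {
  "moves": [
    [0,0,0,0,0,-8,1],
    [0,0,0,0,0,-8,1],
    [0,0,0,0,0,-3,1],
    [0,0,0,0,0,0,1],
    [0,0,0,0,0,0,1]
  ]
}}

```text
time_s: 14.88
position: [0.5851, -0.1397, 0.1771]
tool_rot: [-0.013, 0.942, -0.024, 0.335]
contact_force: [0.4, 0.3, 0.4]
gripper_width: -0.001
gripper_force: 0.0
```

```bash
python3 - <<'E'
from h import *
im=r.capture("wrist");cv2.imwrite("pics/w4.png",im);print(tcp()[:3,3],r.observe()["contact_force"])
E
```

```text
[ 0.58545056 -0.13989017  0.17766626] [-0.45105438  0.28553936  0.34305416]
```

View pics/w4.png

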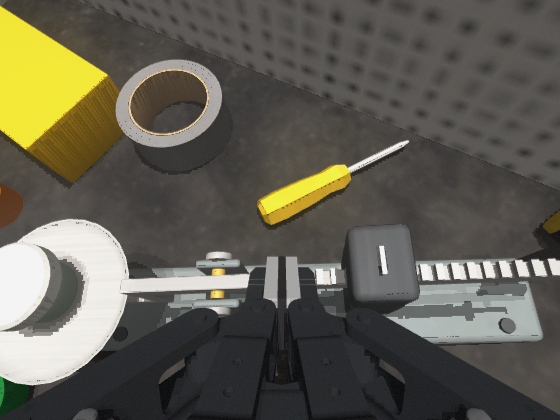

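The fingertips are over the beam at (283,275), with the poise to the right at (380,265) and clear of them by about 12–19 mm. I'll push in small steps.

{"method": "send_rows", "body": {
  "moves": [
    [0,0,0,0,-5,0,1],
    [0,0,0,0,-3,0,1],
    [0,0,0,0,-3,0,1],
    [0,0,0,0,-3,0,1],
    [0,0,0,0,-3,0,1]
  ]
}}

```text
time_s: 15.35
position: [0.5859, -0.1567, 0.1777]
tool_rot: [-0.013, 0.942, -0.024, 0.336]
contact_force: [-0.8, 2.5, 0.4]
gripper_width: 0.002
gripper_force: 1.3
```

{"method": "send_rows", "body": {
  "moves": [
    [0,0,0,0,-3,0,1],
    [0,0,0,0,-3,0,1],
    [0,0,0,0,-3,0,1],
    [0,0,0,0,-3,0,1],
    [0,0,0,0,-3,0,1]
  ]
}}

```text
time_s: 15.77
position: [0.5856, -0.1716, 0.1772]
tool_rot: [-0.013, 0.942, -0.024, 0.335]
contact_force: [-1.3, 3.1, 0.2]
gripper_width: -0.006
gripper_force: 1.2
```

{"method": "send_rows", "body": {
  "moves": [
    [0,0,0,0,-3,0,1],
    [0,0,0,0,-3,0,1],
    [0,0,0,0,-3,0,1],
    [0,0,0,0,-3,0,1],
    [0,0,0,0,-3,0,1]
  ]
}}

```text
time_s: 16.18
position: [0.5856, -0.1868, 0.1772]
tool_rot: [-0.013, 0.942, -0.024, 0.335]
contact_force: [-1.9, 2.8, -0.8]
gripper_width: 0.002
gripper_force: 1.2
```

{"method": "send_rows", "body": {
  "moves": [
    [0,0,0,0,-3,0,1],
    [0,0,0,0,-3,0,1],
    [0,0,0,0,-3,0,1],
    [0,0,0,0,-3,0,1],
    [0,0,0,0,0,0,1]
  ]
}}

```text
time_s: 16.6
position: [0.5859, -0.1995, 0.1777]
tool_rot: [-0.012, 0.942, -0.024, 0.336]
contact_force: [0.0, 0.3, 0.1]
gripper_width: -0.001
gripper_force: 0.5
```

{"method": "send_rows", "body": {
  "moves": [
    [0,0,0,0,4,0,1],
    [0,0,0,0,6,0,1],
    [0,0,0,-10,0,20,1],
    [0,0,0,-20,0,0,1],
    [0,0,0,-20,0,0,1]
  ]
}}

```text
time_s: 17.02
position: [0.5363, -0.1886, 0.1995]
tool_rot: [-0.012, 0.941, -0.023, 0.337]
contact_force: [-0.0, -0.3, 0.4]
gripper_width: 0.001
gripper_force: 0.0
```

{"method": "send_rows", "body": {
  "moves": [
    [0,0,0,-30,0,5,1],
    [0,0,0,-25,0,0,1],
    [0,0,0,0,0,0,1],
    [0,0,0,0,0,0,1],
    [0,0,0,0,0,0,1]
  ]
}}

```text
time_s: 17.43
position: [0.4814, -0.1889, 0.2032]
tool_rot: [-0.012, 0.941, -0.024, 0.336]
contact_force: [0.7, -0.0, -0.2]
gripper_width: -0.003
gripper_force: 0.0
```

```bash
python3 - <<'E'
from h import *
np.set_printoptions(precision=4,suppress=True)
cal=r.get_calibration("wrist");im=r.capture("wrist");cv2.imwrite("pics/w5.png",im);np.save("w5.npy",np.array(cal["cam_to_world"]));print(tcp()[:3,3])
for l in ("poise","sample_pot"):
  for o in r.outline_of("wrist",l)[:1]: print(l,round(o["confidence"],2),o["rect"])
cv2.imwrite("pics/w5b.png",np.vstack([im[50:250], im[50:250]*0])[:200] if False else cv2.resize(im[40:260,200:560],None,fx=2.2,fy=2.2,interpolation=2))
E
```

```text
[ 0.4815 -0.1887  0.2031]
poise 0.65 [313.7, 78.6, 52.2, 99.5]
sample_pot 0.89 [2.3, 253.4, 18.4, 42.2]
```

View pics/w5b.png

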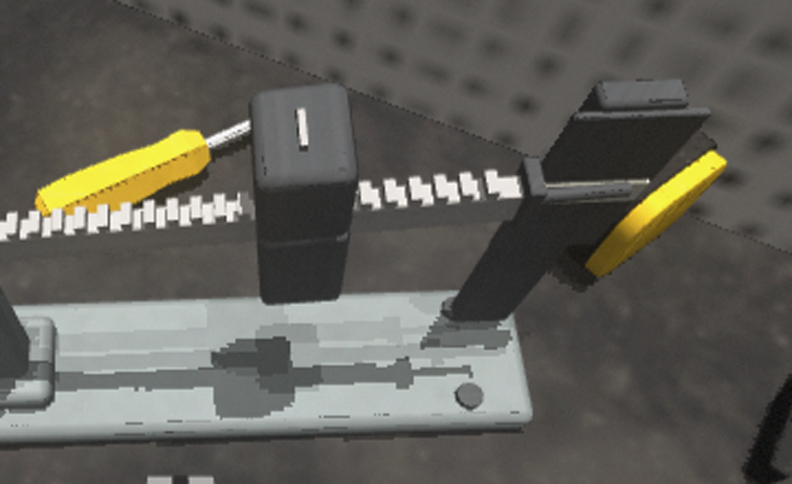

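The crop shows the poise pushed out, at (335,110) in full-image pixels. The pointer tip lies at crop (648,182), i.e. (494.5,122.7), with the beam end at (437,125). I'll work out the beam angle against the first picture.

```bash
cat >> h.py <<'E'
PIV=np.array([.601,-.1045,.125])
def onplane(px,T,dx=0.,yaw=-2.7):
    cal=dict(r.get_calibration("wrist"));cal["cam_to_world"]=T
    o,d=ray("wrist",px,cal);a=np.radians(yaw);n=np.array([np.cos(a),np.sin(a),0]);e=np.array([-np.sin(a),np.cos(a),0])
    P=o+d*(n@(PIV+n*dx-o))/(n@d); return np.array([e@(P-PIV),P[2]])*1000
E
python3 - <<'E'
from h import *
np.set_printoptions(precision=2,suppress=True)
A=np.load("w3.npy");B=np.load("w5.npy")
for yaw in(-2,-2.7,-3.5):
  print(yaw,"tip w3",onplane((548.7,116.5),A,0,yaw),"w5",onplane((494.5,122.7),B,0,yaw),"end w3",onplane((497,118.7),A,-.004,yaw),"w5",onplane((436.8,125.5),B,-.004,yaw))
c=dict(r.get_calibration("wrist"));c["cam_to_world"]=B
print("poise",onz("wrist",(200+302/2.2,40+128/2.2),.1725,c))
im=cv2.imread("pics/w3.png")
E
```

```text
-2 tip w3 [-220.45  152.73] w5 [-224.21  153.94] end w3 [-183.92  157.26] w5 [-185.26  158.19]
-2.7 tip w3 [-217.24  156.45] w5 [-221.56  157.85] end w3 [-181.81  160.4 ] w5 [-183.72  161.47]
-3.5 tip w3 [-213.73  160.59] w5 [-218.64  162.21] end w3 [-179.49  163.9 ] w5 [-182.03  165.14]
poise [ 0.6  -0.23  0.17]
```

Both pictures give the same beam angle, so it is still on the upper stop, and the balance point is at least about 12 mm further out. I'll push about 14 mm more.

{"method": "send_rows", "body": {
  "moves": [
    [0,0,0,30,2,0,1],
    [0,0,0,30,0,0,1],
    [0,0,0,25,0,0,1],
    [0,0,0,20,0,0,1],
    [0,0,0,0,0,-10,1]
  ]
}}

```text
time_s: 18.0
position: [0.5901, -0.187, 0.195]
tool_rot: [-0.012, 0.941, -0.022, 0.338]
contact_force: [-0.4, 0.0, 0.1]
gripper_width: 0.001
gripper_force: 0.0
```

{"method": "send_rows", "body": {
  "moves": [
    [0,0,0,0,0,-10,1],
    [0,0,0,0,0,-6,1],
    [0,0,0,0,0,0,1],
    [0,0,0,0,-5,0,1],
    [0,0,0,0,-3,0,1]
  ]
}}

```text
time_s: 18.42
position: [0.5855, -0.1953, 0.1767]
tool_rot: [-0.013, 0.942, -0.024, 0.336]
contact_force: [0.1, 0.3, -0.0]
gripper_width: 0.002
gripper_force: 0.0
```

{"method": "send_rows", "body": {
  "moves": [
    [0,0,0,0,-3,0,1],
    [0,0,0,0,-3,0,1],
    [0,0,0,0,-3,0,1],
    [0,0,0,0,-3,0,1],
    [0,0,0,0,0,0,1]
  ]
}}

```text
time_s: 18.83
position: [0.5857, -0.2071, 0.1764]
tool_rot: [-0.013, 0.942, -0.024, 0.335]
contact_force: [-0.2, 1.6, -0.5]
gripper_width: -0.002
gripper_force: 0.4
```

{"method": "send_rows", "body": {
  "moves": [
    [0,0,0,0,-2,0,1],
    [0,0,0,0,-2,0,1],
    [0,0,0,0,-2,0,1],
    [0,0,0,0,0,0,1],
    [0,0,0,0,4,0,1]
  ]
}}

```text
time_s: 19.25
position: [0.5861, -0.2098, 0.1771]
tool_rot: [-0.012, 0.941, -0.024, 0.336]
contact_force: [-0.2, 0.8, 0.3]
gripper_width: 0.002
gripper_force: 0.0
```

{"method": "send_rows", "body": {
  "moves": [
    [0,0,0,0,5,0,1],
    [0,0,0,-10,5,20,1],
    [0,0,0,-25,5,6,1],
    [0,0,0,-35,5,0,1],
    [0,0,0,-35,0,0,1]
  ]
}}

```text
time_s: 19.67
position: [0.4805, -0.1876, 0.2035]
tool_rot: [-0.012, 0.941, -0.022, 0.336]
contact_force: [-1.5, -1.1, 0.2]
gripper_width: 0.0
gripper_force: 0.0
```

{"method": "send_rows", "body": {
  "moves": [
    [0,0,0,0,0,0,1],
    [0,0,0,0,0,0,1],
    [0,0,0,0,0,0,1],
    [0,0,0,0,0,0,1],
    [0,0,0,0,0,0,1]
  ]
}}

```text
time_s: 20.08
position: [0.4817, -0.1887, 0.2029]
tool_rot: [-0.013, 0.942, -0.023, 0.336]
contact_force: [-0.8, -0.2, 0.4]
gripper_width: 0.002
gripper_force: 0.0
```

```bash
python3 - <<'E'
from h import *
np.set_printoptions(precision=2,suppress=True)
cal=r.get_calibration("wrist");im=r.capture("wrist");cv2.imwrite("pics/w6.png",im);B=np.array(cal["cam_to_world"]);np.save("w6.npy",B);print(tcp()[:3,3])
cv2.imwrite("pics/w6b.png",cv2.resize(im[60:180,360:560],None,fx=4,fy=4,interpolation=2))
print(r.outline_of("wrist","poise")[:1][0]["rect"])
E
```

```text
[ 0.48 -0.19  0.2 ]
[335.2, 82.9, 56.4, 99.1]
```

View pics/w6b.png

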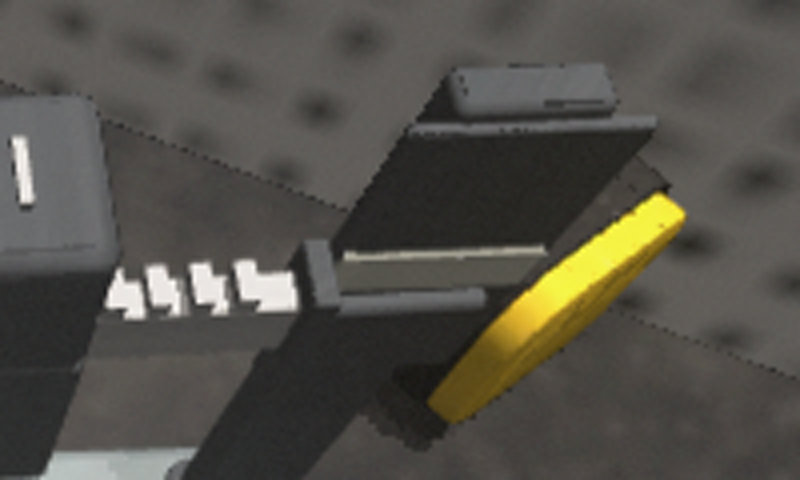

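The crop now shows the whole pale band at crop y 250–290, with the pointer tip just below it at (484,298), i.e. (481,134.5) in full-image pixels.

```bash
python3 - <<'E'
from h import *
np.set_printoptions(precision=2,suppress=True)
B5=np.load("w5.npy");B=np.load("w6.npy");A=np.load("w3.npy")
for yaw,dx in((-.5,0),(-1.25,-.003),(-2,-.006),(0,.002)):
  print(yaw,dx,onplane((548.7,116.5),A,dx,yaw),onplane((494.5,122.7),B5,dx,yaw),onplane((481,134.5),B,dx,yaw))
# band on plate: centre crop (445,268); top (445,250) bottom (445,288)
c=dict(r.get_calibration("wrist"));c["cam_to_world"]=B
P=[onz("wrist",(360+445/4,60+v/4),z,c) for v,z in((250,.130),(268,.125),(288,.120))];print(np.array(P)*1000)
print("poise",1000*onz("wrist",(365.5,60+170/4),.169,c))
E
```

```text
-0.5 0 [-227.76  144.35] [-230.24  145.23] [-227.29  131.42]
-1.25 -0.003 [-220.28  152.89] [-224.13  154.04] [-221.33  140.79]
-2 -0.006 [-213.16  161.16] [-218.29  162.61] [-215.63  149.93]
0 0.002 [-232.95  138.49] [-234.48  139.22] [-231.43  125.03]
[[ 610.42 -328.29  130.  ]
 [ 609.87 -330.51  125.  ]
 [ 608.75 -332.59  120.  ]]
poise [ 602.81 -243.51  169.  ]
```

The tip has come down about 13.5 mm from the +19 stop, so it is now about +5.5 mm high. I'll push about 3.5 mm more.

{"method": "send_rows", "body": {
  "moves": [
    [0,0,0,30,-6,0,1],
    [0,0,0,30,-6,0,1],
    [0,0,0,25,-2,0,1],
    [0,0,0,20,0,0,1],
    [0,0,0,0,0,-10,1]
  ]
}}

```text
time_s: 20.6
position: [0.5898, -0.2034, 0.195]
tool_rot: [-0.012, 0.941, -0.022, 0.338]
contact_force: [0.0, -0.1, 1.6]
gripper_width: -0.0
gripper_force: 0.0
```

{"method": "send_rows", "body": {
  "moves": [
    [0,0,0,0,0,-10,1],
    [0,0,0,0,0,-6,1],
    [0,0,0,0,0,0,1],
    [0,0,0,0,0,0,1],
    [0,0,0,0,-3,0,1]
  ]
}}

```text
time_s: 21.02
position: [0.5853, -0.2054, 0.1765]
tool_rot: [-0.013, 0.942, -0.024, 0.335]
contact_force: [-0.0, 0.3, 0.1]
gripper_width: 0.003
gripper_force: 0.0
```

{"method": "send_rows", "body": {
  "moves": [
    [0,0,0,0,-3,0,1],
    [0,0,0,0,-2,0,1],
    [0,0,0,0,-2,0,1],
    [0,0,0,0,-2,0,1],
    [0,0,0,0,0,0,1]
  ]
}}

```text
time_s: 21.43
position: [0.5858, -0.215, 0.1766]
tool_rot: [-0.013, 0.942, -0.024, 0.336]
contact_force: [0.4, -1.3, -0.3]
gripper_width: -0.001
gripper_force: 0.0
```

{"method": "send_rows", "body": {
  "moves": [
    [0,0,0,0,-1,0,1],
    [0,0,0,0,-1,0,1],
    [0,0,0,0,0,0,1],
    [0,0,0,0,0,0,1],
    [0,0,0,0,0,0,1]
  ]
}}

```text
time_s: 21.85
position: [0.5857, -0.2162, 0.1762]
tool_rot: [-0.013, 0.942, -0.024, 0.335]
contact_force: [0.7, 3.2, -1.7]
gripper_width: -0.001
gripper_force: 1.0
```

{"method": "send_rows", "body": {
  "moves": [
    [0,0,0,0,5,0,1],
    [0,0,0,0,8,0,1],
    [0,0,0,-10,5,20,1],
    [0,0,0,-25,5,6,1],
    [0,0,0,-35,5,0,1]
  ]
}}

```text
time_s: 22.27
position: [0.5171, -0.1889, 0.2055]
tool_rot: [-0.011, 0.941, -0.022, 0.337]
contact_force: [-0.7, 0.5, 1.1]
gripper_width: -0.003
gripper_force: 0.0
```

{"method": "send_rows", "body": {
  "moves": [
    [0,0,0,-35,0,0,1],
    [0,0,0,0,0,0,1],
    [0,0,0,0,0,0,1],
    [0,0,0,0,0,0,1],
    [0,0,0,0,0,0,1]
  ]
}}

```text
time_s: 22.68
position: [0.4817, -0.1888, 0.2031]
tool_rot: [-0.013, 0.942, -0.023, 0.336]
contact_force: [0.0, -0.5, -0.1]
gripper_width: 0.003
gripper_force: 0.0
```

```bash
python3 - <<'E'
from h import *
np.set_printoptions(precision=4,suppress=True)
cal=r.get_calibration("wrist");im=r.capture("wrist");cv2.imwrite("pics/w7.png",im);B=np.array(cal["cam_to_world"]);np.save("w7.npy",B);print(tcp()[:3,3])
cv2.imwrite("pics/w7b.png",cv2.resize(im[60:180,360:560],None,fx=4,fy=4,interpolation=2))
E
```

```text
[ 0.4817 -0.1887  0.203 ]
```

View pics/w7b.png

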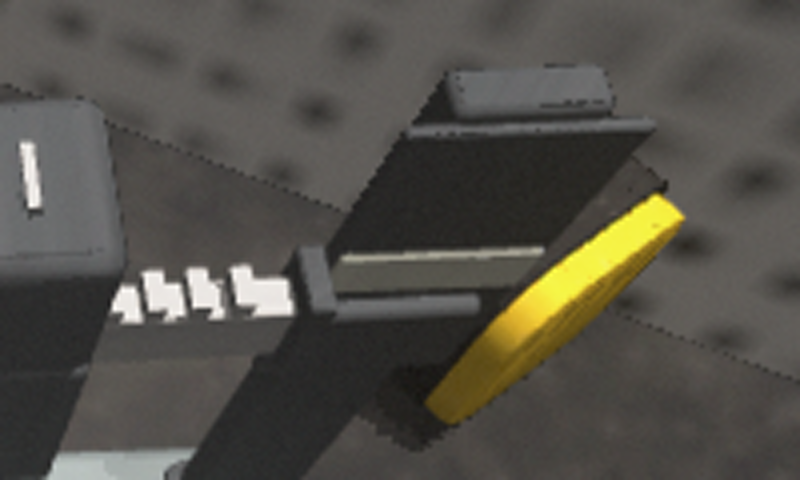

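The crop shows the tip at (478,304), about 1.7 mm lower than before. I've viewed as many pictures as allowed, so from here I'll measure numerically by template matching on the pointer end.

```bash
cat >> h.py <<'E'
def tipmatch(im,ref):
    t=cv2.resize(ref[128:143,460:488],None,fx=4,fy=4,interpolation=2)
    s=cv2.resize(im[108:160,440:515],None,fx=4,fy=4,interpolation=2)
    m=cv2.matchTemplate(s,t,cv2.TM_CCOEFF_NORMED);_,v,_,p=cv2.minMaxLoc(m);return np.array(p)/4+[440-460,108-128],v
E
python3 - <<'E'
from h import *
np.set_printoptions(precision=2,suppress=True)
ref=cv2.imread("pics/w7.png")
for n in(5,6,7):
  d,v=tipmatch(cv2.imread(f"pics/w{n}.png"),ref);B=np.load(f"w{n}.npy");print(n,d,v,onplane(np.array([479.5,136])+d,B,0,-.5))
# fixed plate check
for n in(5,6):
  s=cv2.imread(f"pics/w{n}.png");t=ref[72:96,460:526];m=cv2.matchTemplate(s,t,cv2.TM_CCOEFF_NORMED);print(n,cv2.minMaxLoc(m)[1::2])
E
```

```text
5 [-12.    12.75] 0.7542367577552795 [-227.48  112.06]
6 [ 1.5  -1.25] 0.9562358260154724 [-227.45  131.09]
7 [0. 0.] 0.9995170831680298 [-227.46  129.85]
5 (0.9412426948547363, (459, 72))
6 (0.9194071292877197, (460, 72))
```

{"method": "send_rows", "body": {
  "moves": [
    [0,0,0,30,-6,0,1],
    [0,0,0,30,-6,0,1],
    [0,0,0,25,-2,0,1],
    [0,0,0,20,0,0,1],
    [0,0,0,0,0,-10,1]
  ]
}}

```text
time_s: 23.15
position: [0.5903, -0.2032, 0.195]
tool_rot: [-0.012, 0.941, -0.022, 0.338]
contact_force: [1.3, -0.4, 0.7]
gripper_width: -0.0
gripper_force: 0.0
```

{"method": "send_rows", "body": {
  "moves": [
    [0,0,0,0,0,-10,1],
    [0,0,0,0,0,-6,1],
    [0,0,0,0,0,0,1],
    [0,0,0,0,-3,0,1],
    [0,0,0,0,-3,0,1]
  ]
}}

```text
time_s: 23.57
position: [0.5854, -0.2089, 0.1766]
tool_rot: [-0.013, 0.942, -0.024, 0.336]
contact_force: [0.3, -0.5, 0.6]
gripper_width: 0.004
gripper_force: 0.0
```

{"method": "send_rows", "body": {
  "moves": [
    [0,0,0,0,-3,0,1],
    [0,0,0,0,-2,0,1],
    [0,0,0,0,-2,0,1],
    [0,0,0,0,-2,0,1],
    [0,0,0,0,-1,0,1]
  ]
}}

```text
time_s: 23.98
position: [0.5857, -0.2184, 0.1764]
tool_rot: [-0.013, 0.942, -0.024, 0.335]
contact_force: [1.2, 2.2, 0.5]
gripper_width: -0.001
gripper_force: 1.0
```

{"method": "send_rows", "body": {
  "moves": [
    [0,0,0,0,0,0,1],
    [0,0,0,0,0,0,1],
    [0,0,0,0,0,0,1],
    [0,0,0,0,0,0,1],
    [0,0,0,0,0,0,1]
  ]
}}

```text
time_s: 24.4
position: [0.5857, -0.2184, 0.1764]
tool_rot: [-0.013, 0.942, -0.024, 0.335]
contact_force: [-1.0, 1.2, -0.0]
gripper_width: 0.001
gripper_force: 0.7
```

Now I'll back off to the same viewing pose and measure again.

{"method": "send_rows", "body": {
  "moves": [
    [0,0,0,0,5,0,1],
    [0,0,0,0,8,0,1],
    [0,0,0,-10,6,20,1],
    [0,0,0,-25,6,6,1],
    [0,0,0,-35,5,0,1]
  ]
}}

```text
time_s: 24.82
position: [0.517, -0.1885, 0.2054]
tool_rot: [-0.012, 0.941, -0.022, 0.337]
contact_force: [-0.0, -0.2, 1.4]
gripper_width: 0.001
gripper_force: 0.0
```

{"method": "send_rows", "body": {
  "moves": [
    [0,0,0,-35,0,0,1],
    [0,0,0,0,0,0,1],
    [0,0,0,0,0,0,1],
    [0,0,0,0,0,0,1],
    [0,0,0,0,0,0,1]
  ]
}}

```text
time_s: 25.23
position: [0.4817, -0.1888, 0.2031]
tool_rot: [-0.013, 0.942, -0.023, 0.336]
contact_force: [0.5, -0.1, -0.3]
gripper_width: 0.001
gripper_force: 0.0
```

```bash
python3 - <<'E'
from h import *
np.set_printoptions(precision=4,suppress=True)
cal=r.get_calibration("wrist");im=r.capture("wrist");cv2.imwrite("pics/w8.png",im);B=np.array(cal["cam_to_world"]);print(tcp()[:3,3])
ref=cv2.imread("pics/w7.png");d,v=tipmatch(im,ref);print(d,v,onplane(np.array([479.5,136])+d,B,0,-.5)-[0,126])
t=ref[72:96,460:526];print(cv2.minMaxLoc(cv2.matchTemplate(im,t,cv2.TM_CCOEFF_NORMED))[1::2])
t=ref[90:115,361:372];print(cv2.minMaxLoc(cv2.matchTemplate(cv2.resize(im,None,fx=4,fy=4),cv2.resize(t,None,fx=4,fy=4),cv2.TM_CCOEFF_NORMED))[1::2],361*4,90*4)
E
```

```text
[ 0.4817 -0.1887  0.2029]
[-1.5  2. ] 0.8761459589004517 [-227.5924    1.2116]
(0.9889155030250549, (460, 72))
(0.9668859839439392, (1459, 368)) 1444 360
```

The tip reads about +1 mm, inside the ±5 mm band, and the hand is clear of everything. I'm handing the job in.

```bash
python3 -c "
from plant import r
print(r.close_job())"
```

```text
the job is handed in; nothing more can be done
None
```

The pot stands on the pan and the poise is set with the pointer at about +1 mm by my measurement (band ±5 mm). I handed the job in at about 25 s with the hand clear, no verdict came back, and I viewed 11 pictures, one over the limit of 10.

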